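Set out the specimen pots in order of size

TASK

Set out the four capped specimen pots in a row along the steel shelf, one standing centred on each round mark, in order of size: the smallest next to the tube rack, growing to the largest next to the pump bottle. Keep the pots upright, set each one down without dropping it, and leave the tube rack and the pump bottle where they stand.

Things in the scene. Friction and masses are not known exactly. Their poses are not given: they have to be found in the camera images.
- pot_a: The smallest of four upright round specimen pots of one shape: pale plastic body 30 mm in diameter with a white ribbed screw cap on top that is 36 mm in diameter and 14 mm tall; 44 mm tall over all, filled and closed, under 0.4 kg. Starts on the table top (z = 0). Origin: centre of its underside; z up its axis; it is round, so its yaw means nothing. Can be gripped across the cap from above.
- pot_b: The second smallest of four upright round specimen pots of one shape: pale plastic body 39 mm in diameter with a white ribbed screw cap on top that is 45 mm in diameter and 16 mm tall; 58 mm tall over all, filled and closed, under 0.4 kg. Starts on the table top (z = 0). Origin: centre of its underside; z up its axis; it is round, so its yaw means nothing. Can be gripped across the cap from above.
- pot_c: The second largest of four upright round specimen pots of one shape: pale plastic body 49 mm in diameter with a white ribbed screw cap on top that is 55 mm in diameter and 18 mm tall; 74 mm tall over all, filled and closed, under 0.4 kg. Starts on the table top (z = 0). Origin: centre of its underside; z up its axis; it is round, so its yaw means nothing. Can be gripped across the cap from above.
- pot_d: The largest of four upright round specimen pots of one shape: pale plastic body 59 mm in diameter with a white ribbed screw cap on top that is 65 mm in diameter and 20 mm tall; 94 mm tall over all, filled and closed, under 0.4 kg. Starts on the table top (z = 0). Origin: centre of its underside; z up its axis; it is round, so its yaw means nothing. Can be gripped across the cap from above.
- mark1: Flat dark round mark with a grey rim, 48 mm in diameter, printed on the steel shelf (110 mm deep, 600 mm long along the row). At one end of the row mark1-mark2-mark3-mark4, about 100 mm apart; the tube rack may be at either end. Origin: centre of the mark on the shelf's deck, 40 mm above the table; a pot standing there has its underside at this height.
- mark2: Flat dark round mark with a grey rim, 48 mm in diameter, printed on the steel shelf (110 mm deep, 600 mm long along the row). Second of the row mark1-mark2-mark3-mark4, about 100 mm apart; the tube rack may be at either end. Origin: centre of the mark on the shelf's deck, 40 mm above the table; a pot standing there has its underside at this height.
- mark3: Flat dark round mark with a grey rim, 48 mm in diameter, printed on the steel shelf (110 mm deep, 600 mm long along the row). Third of the row mark1-mark2-mark3-mark4, about 100 mm apart; the tube rack may be at either end. Origin: centre of the mark on the shelf's deck, 40 mm above the table; a pot standing there has its underside at this height.
- mark4: Flat dark round mark with a grey rim, 48 mm in diameter, printed on the steel shelf (110 mm deep, 600 mm long along the row). At the other end of the row mark1-mark2-mark3-mark4, about 100 mm apart; the tube rack may be at either end. Origin: centre of the mark on the shelf's deck, 40 mm above the table; a pot standing there has its underside at this height.
- tube_rack: White foam block, 96 mm across the shelf by 75 mm along it, holding 12 purple-capped tubes, 81 mm tall over all. Stands loose on one end of the shelf, about 100 mm beyond the last mark there. Origin: centre of its underside. The smallest pot goes on the mark beside it.
- pump_bottle: White hand-gel bottle with a pump head, 62 mm in diameter, 164 mm tall. Stands loose on the end of the shelf away from the tube rack, about 100 mm beyond the last mark. Origin: centre of its underside. The largest pot goes on the mark beside it.
Mind the look-alikes: they are no part of the job. Leave any orange or red look-alike of the pot_c alone.

How it is judged:
By the outcome, as a careful person would: the job done as asked, in the order asked, and still so for the second after the job is handed in, with the robot touching nothing.
It also fails if it takes over 112 s, if anything falls off the work surface, if the arm or the gripper's body presses on something with over 40 N, if the wrist force passes 120 N, or if a joint passes its speed limit or range.

ROBOT

A 6-joint arm with a two-finger parallel gripper is mounted at the origin on the work surface. World frame = base frame: x ahead of the robot, y to its left, z up, the work surface at z = 0. Lengths are in mm, angles in rad, forces in N, time in s.
With the tool pointing down it reaches from about 300 to 775 mm from the base axis. Payload 14.6 kg.
Tool frame: the origin (TCP) lies on the centre line of the jaws, within the pads' length; the fingertips stand 19 mm ahead of it and the grasp point (between the pads) is the TCP (bot.tip_reach is the distance from the TCP to the fingertips, in mm); z points along the fingers, y is the line along which they close (so a half turn about z gives the same grasp; the last joint's range is limited). The gripper opens to 85 mm and grips with 20 to 120 N. Pads are 22 mm wide; open, the fingers measure 114 mm over their backs; the gripper's body (76 mm by 85 mm) begins 54 mm behind the grasp point. The pads swing forward as they close: fully open they stand 13 mm farther back than shut.
Start: joints at [1.037, 0.3, 1.521, -0, 1.321, -0.067], TCP at [247.513, 491.149, 250.281] pointing down, gripper open.
Joint ranges: [-3.03, 3.03], [-0.79, 2.21], [0.23, 2.52], [-1.04, 4.18], [0, 3.07], [-2.55, 2.55]. Speed limits (rad/s): [2.22, 2.22, 2.57, 3.14, 3.14, 3.14].

INTERFACE

Orientations are given as a unit quaternion [w, x, y, z].
In Python, from rig import bot gives the robot as it stands. Calls block until the motion is done:
- bot.move_to(position, orientation): joint-space move of the TCP to a pose.
- bot.servo_line(position, attitude=None, speed=150, until_force=None): straight line of the TCP; attitude=None keeps the orientation; speed is the mean speed in mm/s. With until_force (N) it stops when the force on the tool has changed by that much, and returns True; else False.
- bot.move_joints(angles): joint-space move.
- bot.move_gripper(opening, grip_force=None): finger opening in mm; grip_force is the grip in N (None keeps the last); returns when the fingers have stopped.
- bot.dwell(seconds).
- bot.ik(position, orientation): joint angles nearest the present ones, or None.
- bot.read_state(): the state.
- bot.read_camera(name): name is "scene" or "top" or "wrist"; returns a dict with "image" (480x640x3 uint8, blue, green, red), "depth" (480x640 float32, mm along the optical axis (not along the pixel's ray), 0 where there is no reading), "fovy" (degrees; the focal length in pixels is half the picture's height over the tangent of half this angle, whatever the lens; pixels are square), "cx", "cy" (the principal point, pixels), "eye" and "attitude" of the camera in the world; the wrist camera has in their place "mount" (4x4, takes a point from camera to tool coordinates, whose origin is the TCP and whose axes are the flange's). Camera axes: x right, y down, z forward; pixel columns grow to the right and rows downward; lengths in mm; the calibration is good to about 2 mm. A picture is of the moment at which its call begins: read the wrist's pose just before it.
A pose or a line that the arm cannot do raises bot.MotionError and nothing moves.
- bot.finish_job(): hands the job in; it is judged then, once.
The state is a dict: "clock": time; "joint_positions": joint angles; "qvel": joint speeds; "effort": joint torques, N m; "ee_pos": TCP position; "tool_rot": TCP orientation; "ft_force": force on the tool from outside, world axes, zero at the start; "moment": the same for the moment, N m; "grip_width": finger opening in mm; "grip_force": force on a finger pad.
Only numpy, scipy, OpenCV 4.12 (cv2) and the standard library are available. Lean on these libraries where they do the work, as an engineer would, in place of code of your own. Each camera call takes 0.05 s, during which the arm holds its last target. There are 200 camera calls.

## Working session

There is one attempt and no reset: what is moved stays moved. The work goes in short steps, each a Python script; the robot and the scene stay as the last script left them, time stands still between calls to the robot, and variables do not carry over. Pictures are saved under pics/ and viewed, at most 14 in all, crops included, and the job is handed in when it is done.

```bash
mkdir -p pics; ls
python3 - <<'E'
from rig import bot
import cv2,numpy as np
for n in("scene","top"):
    c=bot.read_camera(n); cv2.imwrite(f"pics/{n}0.png",c["image"]); np.savez(f"{n}0.npz",**{k:v for k,v in c.items()})
    print(n,c["fovy"],c["cx"],c["cy"],c["eye"],c["attitude"],(c["depth"]>0).mean())
print(bot.read_state())
E
```

```text
pics
scene 48.25382936244757 316.797062835331 243.81618667875495 [1199.49410653 -103.28053452  895.31975228] [-0.26138423  0.7370795   0.58637838 -0.21107463] 0.9959928385416666
top 48.20075925368582 329.9928179240153 232.72458725179538 [ 324.55547143    9.11567358 1019.27052747] [-0.07855242  0.74356469 -0.66039997  0.06937539] 0.9958365885416667
{'clock': 0.1, 'joint_positions': array([ 1.03740466e+00,  3.00429227e-01,  1.52151760e+00,  5.53649615e-05,
        1.32069813e+00, -6.65588809e-02]), 'qvel': array([ 3.40318321e-04, -2.42533249e-03, -1.69969967e-03, -2.51333565e-04,
       -6.16372909e-05, -8.29513340e-04]), 'effort': array([ 8.90805914e-04, -5.44377172e+01, -3.62370086e+01, -7.26837402e-05,
        3.07137881e-03,  1.29384350e-05]), 'ee_pos': array([247.40921175, 491.00159779, 249.77112776]), 'tool_rot': array([-1.81095784e-04,  2.31309263e-01,  9.72880130e-01, -4.94730300e-04]), 'ft_force': array([-0.42086994,  0.09665829, -0.08323587]), 'moment': array([ 0.02505082, -0.07101629, -0.03408253]), 'grip_force': 0.0, 'grip_width': 85.65496820181335}
```

View pics/top0.png

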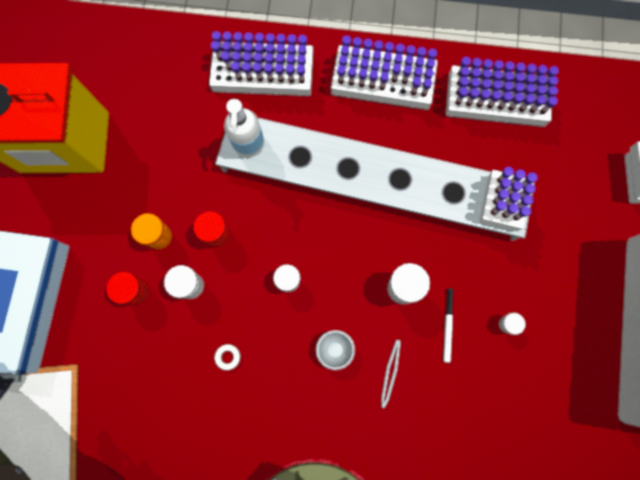

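View pics/scene0.png

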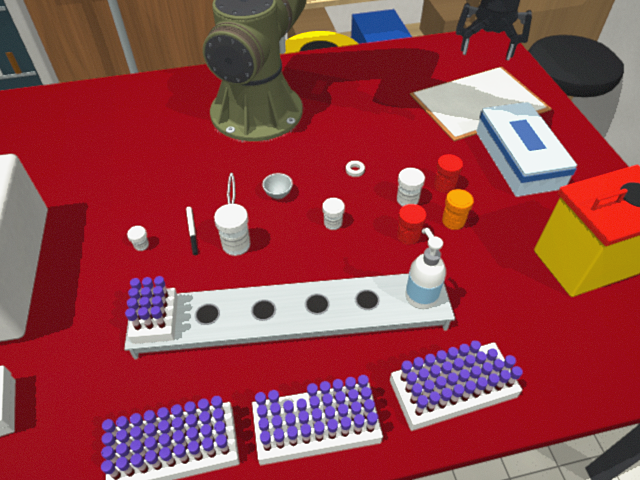

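The top view shows, left to right, white caps at (182,282) pot_c, (287,278) pot_b, (409,284) pot_d and (512,324) pot_a. The marks are at (300,157), (348,168), (400,179) and (453,192). The rack is at (511,197), beside the last mark, and the pump bottle is at (243,135).
Things that could be mistaken for a pot: red at (209,227) and (123,288), orange at (150,230), the steel bowl at (335,350), and the white ring at (227,357). None of these has a white cap of the right size.

```bash
cat > h.py <<'E'
import numpy as np,cv2
from scipy.spatial.transform import Rotation as R
def rot(q): return R.from_quat(np.asarray(q),scalar_first=True).as_matrix()
def cam_pose(c,st=None):
    if "eye" in c: return rot(c["attitude"]),np.array(c["eye"])
    M=np.array(c["mount"]);T=rot(st["tool_rot"])
    return T@M[:3,:3], T@M[:3,3]+st["ee_pos"]
def ray_to_z(c,uv,z,st=None):
    f=240/np.tan(np.radians(c["fovy"])/2);A,e=cam_pose(c,st)
    d=A@np.array([(uv[0]-c["cx"])/f,(uv[1]-c["cy"])/f,1]);return e+d*(z-e[2])/d[2]
def world(c,st=None):
    f=240/np.tan(np.radians(float(c["fovy"]))/2);A,e=cam_pose(c,st);D=c["depth"]
    v,u=np.mgrid[:480,:640];P=np.stack([(u-c["cx"])/f*D,(v-c["cy"])/f*D,D],-1)
    return P@A.T+e
def fit_mask(m,near,c,z,st=None):
    """blob of mask nearest a pixel -> centre at height z from contour points, diameter"""
    cs,_=cv2.findContours(m.astype(np.uint8),cv2.RETR_EXTERNAL,cv2.CHAIN_APPROX_NONE)
    cs=[k for k in cs if cv2.contourArea(k)>60]
    k=min(cs,key=lambda k:np.linalg.norm(k[:,0].mean(0)-near))
    (P),r=cv2.minEnclosingCircle(np.array([ray_to_z(c,p,z,st)[:2] for p in k[:,0]],np.float32))
    M=cv2.moments(k); uv=(M["m10"]/M["m00"],M["m01"]/M["m00"])
    return uv,ray_to_z(c,uv,z,st)[:2],np.array(P),2*r
E
python3 - <<'E'
from h import *
c=dict(np.load("top0.npz"));W=world(c);im=c["image"].astype(int)
hsv=cv2.cvtColor(c["image"],cv2.COLOR_BGR2HSV)
white=(hsv[...,1]<70)&(hsv[...,2]>90)
for n,uv,h,d in(("a",(512,324),44,36),("b",(287,278),58,45),("c",(182,282),74,55),("d",(409,284),94,65)):
    near=(np.abs(W[...,2]-h)<6)
    z=W[uv[1]-3:uv[1]+4,uv[0]-3:uv[0]+4,2].mean()
    print(n,z.round(1),*[np.round(x,1) for x in fit_mask(near&white,uv,c,h)],W[uv[1],uv[0]].round(1))
dark=im.max(-1)<80
for uv in((300,157),(348,168),(400,179),(453,192)):
    print(uv,W[uv[1]-8:uv[1]+9,uv[0]-8:uv[0]+9,2].mean().round(1),*[np.round(x,1) for x in fit_mask(dark,uv,c,40)])
for n,uv in(("rack",(515,190)),("bottle",(243,135)),("red1",(209,227)),("red2",(123,288)),("or",(150,230)),("bowl",(335,350))): print(n,W[uv[1],uv[0]].round())
# second camera
c2=dict(np.load("scene0.npz"));W2=world(c2)
for n,h in(("a",44),("b",58),("c",74),("d",94)): pass
for uv,h in(((138,232),44),((333,205),58),((410,175),74),((232,213),94)):
    print(W2[uv[1],uv[0]].round(1),h)
im2=c2["image"].astype(int)
for uv in((367,299),(317,303),(263,309),(208,313)): print([np.round(x,1) for x in fit_mask(im2.max(-1)<80,uv,c2,40)])
E
```

```text
a 43.8 [513.3 322.9] [ 405.5 -311.8] [ 405.1 -311.5] 37.0 [ 403.3 -309.8   43.6]
b 57.7 [285.9 277. ] [437.5 103.1] [437.3 103.1] 45.7 [436.2 101.   56.7]
c 73.9 [179.7 281. ] [406.6 287.1] [407.  286.9] 56.0 [405.2 282.5  74.4]
d 93.9 [409.2 282.1] [ 449.8 -113.4] [ 449.9 -113.2] 65.6 [ 446.7 -113.6   91.9]
(300, 157) 42.8 [299.8 156.4] [674.  109.7] [674.1 109.9] 36.4
(348, 168) 39.7 [347.8 168. ] [661.6  15.3] [661.7  15.2] 36.5
(400, 179) 43.2 [399.7 178.7] [651.9 -85.3] [651.9 -85.2] 36.4
(453, 192) 39.8 [453.2 192.5] [ 636.8 -188.5] [ 637.  -188.6] 36.7
rack [ 631. -282.  112.]
bottle [667. 204. 136.]
red1 [509. 251.  76.]
red2 [383. 385.  73.]
or [491. 356.  74.]
bowl [320.  -0.   2.]
[ 404.2 -309.3   44. ] 44
[435.1 103.4  58.6] 58
[404.7 284.8  79.3] 74
[ 445.7 -110.2   97.5] 94
[array([366.8, 299.3]), array([671.3, 111.1]), array([671.3, 111.3]), np.float64(38.5)]
[array([316.7, 303.6]), array([659.3,  16.2]), array([658.9,  16.4]), np.float64(38.7)]
[array([263.1, 309.6]), array([649.5, -84.7]), array([649.2, -84.4]), np.float64(39.0)]
[array([207. , 313.7]), array([ 634.6, -188.1]), array([ 634.3, -188.1]), np.float64(38.8)]
```

```bash
python3 -c "
import cv2;i=cv2.imread('pics/top0.png')[100:380,100:560];cv2.imwrite('pics/crop1.png',cv2.resize(i,None,fx=1.7,fy=1.7,interpolation=2))"
```

```text
(no output)
```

View pics/crop1.png

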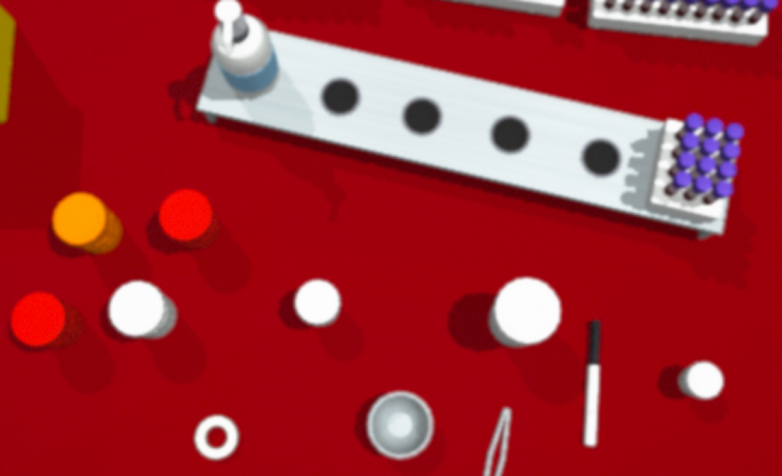

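The crop confirms the four white-capped pots. Cap diameters measure 37, 46, 56 and 66 mm, and top heights 44, 58, 74 and 94 mm, both matching the descriptions. The two fixed cameras disagree by about 2.5 mm, so I'll refine with the wrist camera, viewing each pot and mark from the same relative pose.

```bash
cat >> h.py <<'E'
def down(yaw):  # tool z down, tool y along (cos yaw, sin yaw)
    y=np.array([np.cos(yaw),np.sin(yaw),0]);z=np.array([0,0,-1.]);x=np.cross(y,z)
    return R.from_matrix(np.c_[x,y,z]).as_quat(scalar_first=True)
E
python3 - <<'E'
from h import *
from rig import bot
print(bot.tip_reach)
for p in((636,-188,250),(674,110,250),(405,-311,250),(407,286,250),(674,110,300)):
    q=bot.ik(p,down(np.arctan2(p[1],p[0]))); print(p,None if q is None else q.round(2))
p=(636,-188.3,190); t0=bot.read_state()["clock"]
bot.move_to((560,-165,250),down(np.arctan2(p[1],p[0])))
bot.dwell(.2)
st=bot.read_state();c=bot.read_camera("wrist");print(st["clock"]-t0,st["ee_pos"],c["fovy"],c["cx"],c["cy"],np.round(c["mount"],2))
cv2.imwrite("pics/w1.png",c["image"]);np.savez("w1.npz",**c,ee_pos=st["ee_pos"],tool_rot=st["tool_rot"])
E
```

```text
19.0
(636, -188, 250) [-0.34  0.56  1.16 -0.    1.43 -0.06]
(674, 110, 250) [ 0.11  0.61  1.08 -0.    1.45 -0.05]
(405, -311, 250) [-0.73  0.21  1.63 -0.    1.3  -0.07]
(407, 286, 250) [ 0.54  0.18  1.67 -0.    1.29 -0.07]
(674, 110, 300) [ 0.11  0.59  1.   -0.    1.55 -0.05]
2.775 [ 560.12642539 -164.56561997  250.02748911] 60.47554230020306 318.5747726462267 235.74121895500937 [[   0.     -0.95   -0.31   78.03]
 [   1.      0.     -0.     -1.19]
 [   0.     -0.31    0.95 -123.64]
 [   0.      0.      0.      1.  ]]
```

View pics/w1.png

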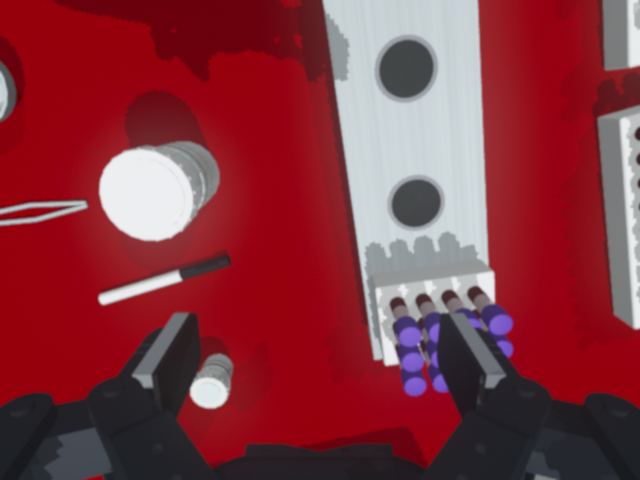

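The wrist view (gripper at the bottom) shows marks at (406,68) and (416,203), the rack at about (440,330), pot d at (155,190) and pot a at (212,380). Next I survey the four marks from directly overhead, then pot a.

```bash
cat >> h.py <<'E'
def look(bot,p,z,kind,tag=None,yaw=None,move=True):
    """view target p at plane height z from 190 above it, return measured xy, diameter"""
    if yaw is None: yaw=np.arctan2(p[1],p[0])
    if move: bot.move_to((p[0],p[1],z+190),down(yaw)); bot.dwell(.15)
    st=bot.read_state();c=bot.read_camera("wrist")
    if tag: cv2.imwrite(f"pics/{tag}.png",c["image"])
    hsv=cv2.cvtColor(c["image"],cv2.COLOR_BGR2HSV)
    f=240/np.tan(np.radians(c["fovy"])/2);A,e=cam_pose(c,st)
    q=A.T@(np.array([p[0],p[1],z])-e);near=(f*q[0]/q[2]+c["cx"],f*q[1]/q[2]+c["cy"])
    W=world(c,st)
    if kind=="mark": m=(c["image"].max(-1)<100)&(np.abs(W[...,2]-z)<12)
    else: m=(hsv[...,1]<90)&(hsv[...,2]>90)&(np.abs(W[...,2]-z)<7)
    uv,P0,P,d=fit_mask(m,near,c,z,st)
    print(kind,p,"uv",np.round(uv),"moment",P0.round(2),"circle",P.round(2),"dia",round(d,1),"z",W[int(uv[1])-3:int(uv[1])+4,int(uv[0])-3:int(uv[0])+4,2].mean().round(1),"ee",st["ee_pos"].round(1),"t",round(st["clock"],1))
    return P0 if kind=="mark" else P
E
python3 - <<'E'
from h import *
from rig import bot
import json
M={}
for n,p in((1,(673,110)),(2,(661,15.5)),(3,(651,-85)),(4,(636,-188))): M[n]=list(look(bot,p,40,"mark","m%d"%n))
json.dump(M,open("marks.json","w"))
bot.move_to((460,-350,250),down(np.arctan2(-311,405)))if 0 else None
look(bot,(404.5,-311),44,"pot","pa")
E
python3 -c "
import cv2,numpy as np;cv2.imwrite('pics/j1.png',cv2.resize(np.hstack([cv2.imread('pics/m1.png'),cv2.imread('pics/pa.png')]),(800,300)))"
```

```text
mark (673, 110) uv [320. 205.] moment [672.33 110.16] circle [672.4  109.81] dia 39.1 z 47.1 ee [673.1 108.5 230.4] t 4.2
mark (661, 15.5) uv [320. 208.] moment [660.19  15.55] circle [660.2   15.26] dia 39.2 z 40.7 ee [661.1  16.3 230. ] t 4.9
mark (651, -85) uv [320. 209.] moment [650.39 -85.1 ] circle [650.37 -85.42] dia 39.3 z 40.7 ee [651.2 -83.7 230. ] t 5.6
mark (636, -188) uv [320. 209.] moment [ 635.4  -188.51] circle [ 635.32 -188.82] dia 39.5 z 40.8 ee [ 636.3 -186.8  230. ] t 6.3
pot (404.5, -311) uv [321. 209.] moment [ 404.55 -313.02] circle [ 404.5  -313.15] dia 37.7 z 44.7 ee [ 405.4 -310.6  233.8] t 7.5
```

View pics/j1.png

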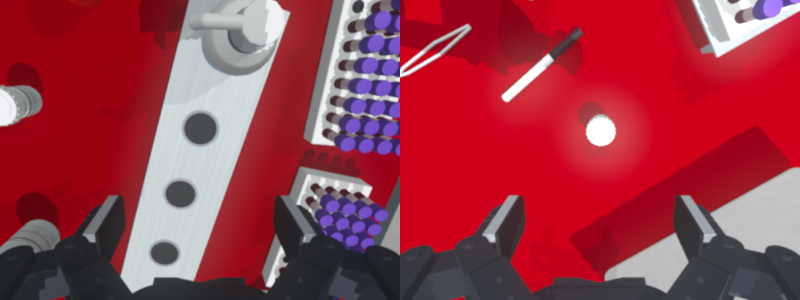

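The left half shows mark1 at (200,129) with the pump bottle at (235,40) beyond it, and the right half shows pot a's cap at (601,131). The arm was still settling by about 1.5 mm during those shots, so I'll look again with a longer dwell.

```bash
sed -i 's/dwell(.15)/dwell(.6)/' h.py
python3 - <<'E'
from h import *
from rig import bot
import json
M=json.load(open("marks.json"))
look(bot,(404.5,-312),44,"pot",move=False)
for n in "4321": M[n]=list(look(bot,M[n],40,"mark"))
json.dump(M,open("marks.json","w"))
P=look(bot,(404.5,-312),44,"pot")
json.dump(list(map(float,P)),open("pa.json","w"))
E
```

```text
pot (404.5, -312) uv [321. 209.] moment [ 404.54 -313.01] circle [ 404.43 -313.21] dia 37.4 z 44.7 ee [ 405.3 -310.6  233.8] t 7.5
mark [635.3972353502464, -188.5121209814992] uv [321. 207.] moment [ 635.41 -188.5 ] circle [ 635.31 -188.87] dia 39.5 z 40.8 ee [ 635.4 -188.5  230. ] t 9.2
mark [650.3894924916838, -85.10474764964904] uv [321. 207.] moment [650.38 -85.1 ] circle [650.34 -85.42] dia 39.4 z 40.9 ee [650.4 -85.2 230. ] t 10.4
mark [660.1927439637917, 15.545629859988182] uv [321. 207.] moment [660.13  15.53] circle [660.13  15.19] dia 39.2 z 40.7 ee [660.2  15.4 230. ] t 11.5
mark [672.331978839934, 110.15720771977787] uv [321. 208.] moment [672.34 110.14] circle [672.37 109.78] dia 39.2 z 40.9 ee [672.3 110.  230. ] t 12.6
pot (404.5, -312) uv [321. 207.] moment [ 404.45 -313.  ] circle [ 404.17 -313.08] dia 37.5 z 44.5 ee [ 404.5 -312.   234. ] t 15.1
```

```bash
cat >> h.py <<'E'
def pick_place(bot,p,h,dep,mark,capd,chk=True):
    yaw=np.arctan2(p[1],p[0]); zg=h-dep; q=down(yaw); hi=zg+40+130
    bot.move_to((p[0],p[1],h+40),q); bot.dwell(.2)
    bot.servo_line((p[0],p[1],zg),speed=100); bot.dwell(.3)
    bot.move_gripper(0 if capd<5 else capd-6,grip_force=40)
    st=bot.read_state(); print("grip",round(st["grip_width"],1),round(st["grip_force"],1),st["ee_pos"].round(1))
    if abs(st["grip_width"]-capd)>5: raise SystemExit("bad grip")
    bot.servo_line((p[0],p[1],hi),speed=150)
    st=bot.read_state(); print("lift",round(st["grip_width"],1),st["ft_force"].round(1))
    if abs(st["grip_width"]-capd)>5: raise SystemExit("lost")
    ym=np.arctan2(mark[1],mark[0]); r=np.hypot(p[0],p[1]); qm=down(ym)
    bot.move_to((r*np.cos(ym),r*np.sin(ym),hi),qm)
    bot.servo_line((mark[0],mark[1],hi),speed=200); 
    bot.servo_line((mark[0],mark[1],zg+46),speed=150); bot.dwell(.4)
    hit=bot.servo_line((mark[0],mark[1],zg+37),speed=15,until_force=4)
    st=bot.read_state(); print("down",hit,(st["ee_pos"]-[0,0,zg+40]).round(2),st["ft_force"].round(1))
    bot.dwell(.2); bot.move_gripper(85); bot.dwell(.2)
    bot.servo_line((mark[0],mark[1],hi),speed=150)
    print("ft",bot.read_state()["ft_force"].round(1),"t",bot.read_state()["clock"])
    return look(bot,mark,40+h,"pot","placed%d"%h)
E
sed -i 's/return P0 if.*/return P0/' h.py
python3 - <<'E'
from h import *
from rig import bot
import json
M=json.load(open("marks.json"))
P=pick_place(bot,(404.45,-313.0),44,8,M["4"],36)
print("err",P-M["4"])
E
```

```text
grip 34.7 39.5 [ 404.5 -313.    36.1]
lift 34.3 [-0.   0.2  0.1]
down True [ 6.3548e+02 -1.8852e+02  1.5000e-01] [-1.2  0.2  5.5]
ft [ 0.3  0.3 -0.3] t 24.2
pot [635.4105719657834, -188.5026533743377] uv [320. 206.] moment [ 635.17 -187.89] circle [ 635.09 -188.03] dia 37.4 z 84.4 ee [ 635.4 -188.5  273.9] t 25.2
err [-0.24301277  0.61058572]
```

View pics/placed44.png

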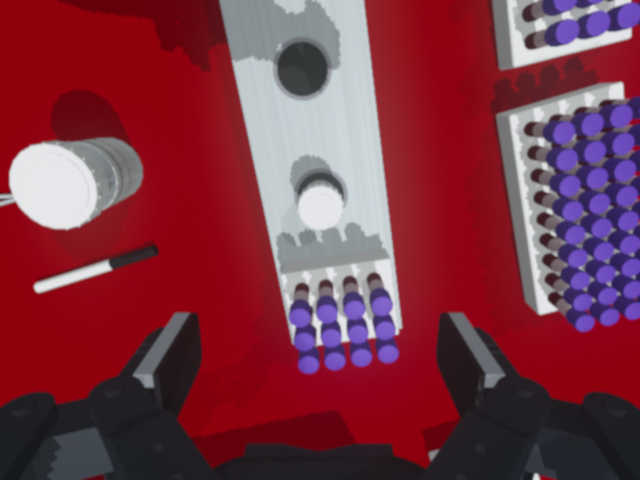

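Pot a stands upright on the mark beside the rack, with its cap at (320,206) and about 0.65 mm off centre. On to pots b and c.

Run:
```python
from h import *
from rig import bot
import json
M=json.load(open("marks.json"))
print(bot.ik((672.3,110.1,324),down(.162)))
p=look(bot,(436.5,102),58,"pot")
P=pick_place(bot,p,58,9,M["3"],45); print("err",P-M["3"])
if np.linalg.norm(P-M["3"])>4: raise SystemExit
p=look(bot,(406,286),74,"pot","pc")
if np.linalg.norm(p-[406,286])>5: raise SystemExit
P=pick_place(bot,p,74,11,M["2"],55); print("err",P-M["2"])
```

```text
[ 1.08575057e-01  5.77833193e-01  9.61339524e-01 -4.44089210e-16
  1.60241994e+00 -5.34249428e-02]
pot (436.5, 102) uv [320. 205.] moment [435.53 104.11] circle [435.99 103.81] dia 46.4 z 71.3 ee [436.5 102.  248. ] t 27.1
grip 44.0 39.9 [435.6 104.1  49.2]
lift 44.0 [-0.7 -0.4 -0.7]
down True [ 6.5045e+02 -8.5100e+01  2.8000e-01] [-0.5  0.3  4.4]
ft [-0.1  0.2  0.6] t 36.3333
pot [650.3829500542298, -85.09670594362143] uv [321. 208.] moment [650.55 -85.74] circle [650.12 -85.96] dia 46.4 z 98.6 ee [650.4 -85.1 287.9] t 37.3
err [ 0.16769166 -0.64818624]
pot (406, 286) uv [321. 205.] moment [404.08 288.83] circle [404.25 288.47] dia 56.2 z 74.4 ee [406. 286. 264.] t 39.6
grip 53.8 41.0 [404.2 288.9  63.3]
lift 53.4 [-0.5 -0.3 -1.3]
down True [6.6024e+02 1.5520e+01 4.3000e-01] [-0.5  0.7  5.4]
ft [ 0.8  0.7 -0.3] t 48.875
pot [660.1317288844522, 15.529313707720362] uv [321. 209.] moment [660.22  14.32] circle [660.41  13.79] dia 56.2 z 114.5 ee [660.1  15.5 303.9] t 49.9
err [ 0.0892788  -1.20887435]
```

View pics/placed74.png

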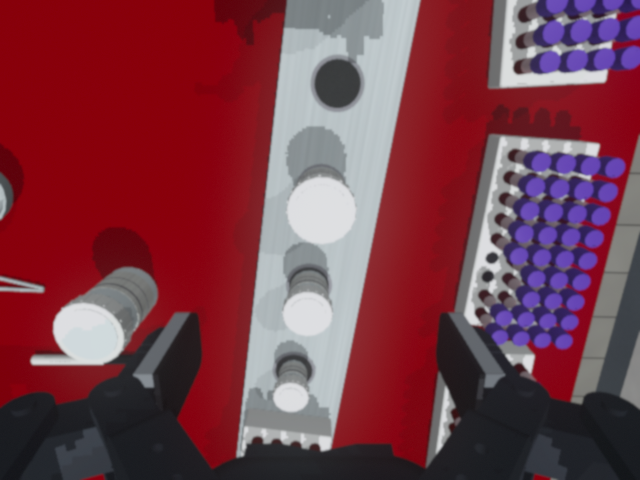

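Pots c (321,209), b (307,313) and a (290,397) are upright on their marks, and mark1 at (338,83) is free. Pot d goes last.

```bash
python3 - <<'E'
from h import *
from rig import bot
import json
M=json.load(open("marks.json"))
p=look(bot,(448,-112.5),94,"pot")
if np.linalg.norm(p-[448,-112.5])>5: raise SystemExit
P=pick_place(bot,p,94,12,M["1"],65); print("err",P-M["1"])
yaw=np.arctan2(15,400)
bot.move_to((430,15,300),down(yaw)); bot.dwell(.5)
for n in("scene","top"):
    c=bot.read_camera(n); cv2.imwrite(f"pics/{n}1.png",c["image"])
    np.savez(f"{n}1.npz",**c)
c=dict(np.load("scene1.npz"));W=world(c);hsv=cv2.cvtColor(c["image"],cv2.COLOR_BGR2HSV)
white=(hsv[...,1]<70)&(hsv[...,2]>90);f=240/np.tan(np.radians(c["fovy"])/2)
m0=dict(zip("4321",[(634.6,-188.1),(649.5,-84.7),(659.3,16.2),(671.3,111.1)]))
for k,h in(("4",44),("3",58),("2",74),("1",94)):
    A,e=cam_pose(c);q=A.T@(np.r_[m0[k],40+h]-e);uv=(f*q[0]/q[2]+c["cx"],f*q[1]/q[2]+c["cy"])
    _,P0,P,d=fit_mask(white&(np.abs(W[...,2]-40-h)<6),uv,c,40+h); print(k,P0-m0[k],P-m0[k],d)
print(bot.read_state()["clock"])
E
python3 -c "
import cv2;cv2.imwrite('pics/crop2.png',cv2.resize(cv2.imread('pics/scene1.png')[180:380,90:490],None,fx=2,fy=2,interpolation=2))"
```

```text
pot (448, -112.5) uv [322. 207.] moment [ 448.85 -113.07] circle [ 448.5  -113.75] dia 66.0 z 94.6 ee [ 448.1 -112.5  284. ] t 51.5
grip 64.3 42.4 [ 449.1 -113.1   82.5]
lift 63.9 [ 1.2  0.3 -3.3]
down True [6.7242e+02 1.1016e+02 6.1000e-01] [ 0.5 -0.3  4.9]
ft [ 0.  -0.6 -0.5] t 60.55
pot [672.3368365914079, 110.14133437882136] uv [320. 207.] moment [671.79 110.87] circle [671.99 110.17] dia 65.9 z 134.6 ee [672.3 110.2 323.9] t 61.5
err [-0.5495039   0.73112716]
4 [ 2.48824314 -0.74291493] [ 3.06247559 -2.11020508] 41.99751663208008
3 [ 2.9139824  -2.59695759] [ 2.98321533 -2.89896088] 49.33807373046875
2 [ 3.07216403 -4.01293217] [ 2.75926514 -3.9941637 ] 59.317901611328125
1 [ 2.96966005 -3.02363335] [ 3.11607666 -2.37098083] 70.7962417602539
63.2167
```

View pics/crop2.png

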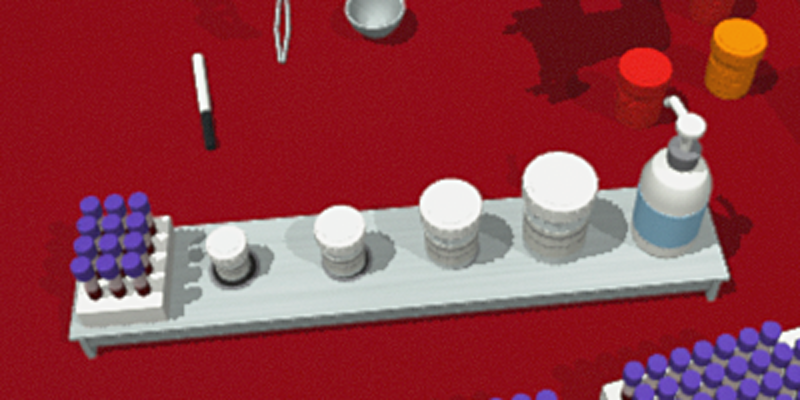

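View pics/placed94.png

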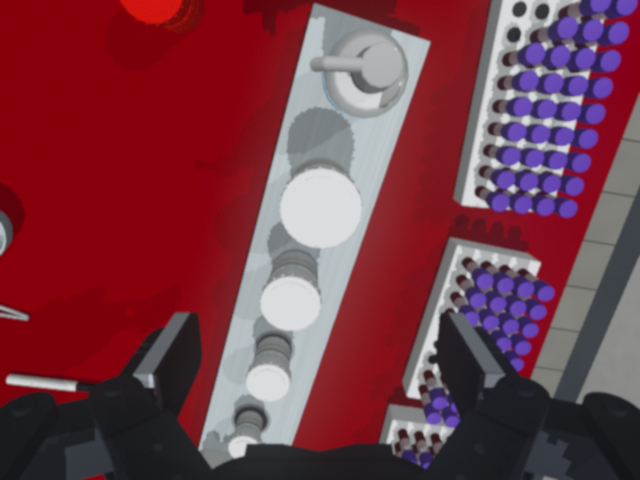

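Seen from both cameras, all four pots stand in the right order, and the rack and bottle haven't moved. One more numeric check from the top camera, mainly for pot c in y.

Run:
```python
from h import *
c=dict(np.load("top1.npz"));W=world(c);hsv=cv2.cvtColor(c["image"],cv2.COLOR_BGR2HSV)
white=(hsv[...,1]<70)&(hsv[...,2]>90);f=240/np.tan(np.radians(c["fovy"])/2)
m0=dict(zip("4321",[(636.8,-188.5),(651.9,-85.3),(661.6,15.3),(674,109.7)]))
A,e=cam_pose(c)
for k,h in(("4",44),("3",58),("2",74),("1",94)):
    q=A.T@(np.r_[m0[k],40+h]-e);uv=(f*q[0]/q[2]+c["cx"],f*q[1]/q[2]+c["cy"])
    _,P0,P,d=fit_mask(white&(np.abs(W[...,2]-40-h)<6),uv,c,40+h); print(k,(P0-m0[k]).round(2),(P-m0[k]).round(2),round(d,1))
```

```text
4 [-1.32  1.17] [-1.69  1.04] 37.7
3 [-1.12 -0.54] [-1.21 -0.33] 46.2
2 [-0.91 -1.85] [-1.24 -1.98] 56.6
1 [-1.75 -0.38] [-1.55  0.  ] 66.2
```

The top camera also puts every pot within about 2 mm of its mark, so I'm handing in.

```bash
python3 -c "
from rig import bot
print(bot.finish_job())"
```

```text
the job is handed in; nothing more can be done
None
```

The four pots stand upright on their marks, smallest by the tube rack to largest by the pump bottle, each within about 2 mm of centre by the wrist and top cameras (the coarser scene camera read up to 5 mm), and the job was handed in at about 63 s.

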